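Roll a bearing sleeve up the inspection ramp and hold it on the sprung stop

ROBOT

A 6-joint arm with a two-finger parallel gripper is mounted at the origin on the work surface. World frame = base frame: x ahead of the robot, y to its left, z up, the work surface at z = 0. Lengths are in m, angles in rad, forces in N, time in s.
With the tool pointing down it reaches from about 0.3 to 0.825 m from the base axis. Payload 5.4 kg.
Tool frame: the origin (TCP) lies on the centre line of the jaws, within the pads' length; the fingertips stand 22 mm ahead of it and the grasp point (between the pads) lies 3 mm ahead of it (r.tip_reach is the distance from the TCP to the fingertips, in m); z points along the fingers, y is the direction in which the jaws open and shut (so a half turn about z gives the same grasp; the last joint's range is limited). The gripper opens to 92 mm and grips with 3 to 60 N. Pads are 20 mm wide; open, the fingers measure 128 mm over their backs; the gripper's body (75 mm by 189 mm) begins 69 mm behind the grasp point.
Start: joints at [0.91, 0.158, 1.597, -0, 1.386, -0.21], TCP at [0.251, 0.518, 0.237] pointing down, gripper open.
Joint ranges: [-2.91, 2.91], [-0.94, 2.29], [0.18, 2.7], [-1.29, 4.43], [0.17, 2.64], [-3, 3]. Speed limits (rad/s): [2.57, 2.57, 3.14, 3.14, 3.14, 3.14].

INTERFACE

Orientations are given as a rotation vector (axis times angle).
In Python, from cell import r gives the robot as it stands.
- The arm moves only by the shell command python3 -m pendant 'ROWS' [FORCE]. ROWS is JSON, a list of rows, each a list of 3 entries, a list of its own where there are three numbers: the closure in counts, from 0 (fully open) to 255 (shut), then the shift along the tool's x, y, z in cm, then the turn about the tool's z in rad. A call has 1 to 12 rows; each row is the pose to reach, as a shift and turn from the pose measured when the call began, along the tool's axes at that moment; what a row does not reach only later rows make up. A row lasts 1/12 s, in which the tool goes at most 41.7 mm and 7.16 degrees, less where a joint would pass 70% of its speed; a pose out of reach is approached as far as the arm can. A call with a gripper value outside its range is refused whole. The fingers move at their own pace and stop on an object; FORCE is the grip in N (left out, the last holds). Time passes only in rows, so rows that repeat a pose let the fingers close. It gives the time, the measured TCP pose, the force and the opening at its end, in the units of the state.
- r.state(): the state, without advancing time (a new reading comes with each control period).
- r.read_camera(name): name is "side" or "top"; returns the picture (400x640x3 uint8, red, green, blue); there is no depth.
- r.camera_model(name): a dict with "K" (3x3 intrinsics, pixels), "cam_to_world" (4x4, takes a point from camera to world coordinates). Camera axes: x right, y down, z forward; pixel columns grow to the right and rows downward; lengths in m; the calibration is good to about 2 mm. A picture is of the moment at which its call begins. camera_model takes no time and is no camera call.
- r.close_job(): hands the job in, once; it reports no verdict.
The state is a dict: "clock": time; "joints": joint angles; "qvel": joint speeds; "effort": joint torques, N m; "ee_pos": TCP position; "tcp_rot": TCP orientation; "ft_force": force on the tool from outside, world axes, zero at the start; "torque": the same for the moment, N m; "grip_width": finger opening in m.
Only numpy, scipy, OpenCV 4.12 (cv2) and the standard library are available. Lean on these libraries where they do the work, as an engineer would, in place of code of your own. Each camera call takes 0.05 s, during which the arm holds its last target.

TASK

With a fingertip, push the orange gate all the way aside, then slowly push the brass sleeve up the ramp, without letting it get away from you and roll back down, until it presses the red sprung stop fully in. Finish still holding it there with the fingers: nothing keeps it up but your push. Grasp and lift nothing, and leave the other things on the bench where they are.

Things in the scene. Friction and masses are not known exactly. Their poses are not given: they have to be found in the camera images.
- track: Aluminium ramp surface, 10 degree slope, 240 x 72 mm. Origin on the surface, middle of its low end, 14 mm above the bench; x uphill, y across (left looking uphill), z off the surface. Black rails 10 mm high, 56 mm apart inside, gap at the gate. Black lip 8 mm high at x = 13 to 19 mm, where the sleeve rests at first. Grey stop housing 34 mm high at x = 218 to 240. Free space below the low end.
- sleeve: Brass bearing sleeve with two dark bands, closed ends, 40 mm across, 50 mm long, about 0.16 kg, slippery, lying across the lane. Origin at its centre, 20 mm above the ramp surface; y is its own axis, x and z turn as it rolls. Starts at track x = 35 mm, y = 0. It rolls freely and runs back whenever let go on the slope; keep it well under 0.3 m/s.
- gate (a joint): Travel of the orange gate, m: 0 shut to 0.062 fully open, towards track +y; starts at 0 to 0.008, stays where left, about 1.2 N moves it. A plate 54 mm wide (y = -27 to 27 when shut), 6 mm thick, across the lane at track x = 90 mm, 3 to 37 mm above the surface, with a tab on its -y end up to 57 mm above the surface.
- gate_tab (a point): Point to push on the gate: centre of the outer (-y) face of the orange tab, 45 mm above the running surface; it moves with the gate. The tab is 20 mm long along the lane, 12 mm thick and spans 23 to 57 mm above the surface. With the gate shut the face is at track y = -27 mm.
- stop (a joint): How far the red sprung stop is pushed in up the slope, in m: 0 out to 0.008 fully in. It springs back; 1.2 N starts it, 4.4 N pushes it fully in.
- stop_face (a point): Centre of the downhill face of the red stop plate (46 mm wide, 6 to 32 mm above the surface), 20 mm above the running surface, at track x = 200 mm when out; it moves with the stop. The sleeve touches it when its centre is 20 mm downhill of it.
- spare_a: Bystander: steel sleeve standing on end, 40 mm across, 50 mm tall, origin at its centre.
- spare_b: Bystander: second steel sleeve standing on end, same size, origin at its centre.
- bottle: Bystander: bottle 52 mm across, 130 mm tall, origin under its base.
- driver: Bystander: screwdriver 160 mm long lying on the bench.
- cup: Bystander: clear cup 64 mm across, 50 mm tall, origin under its base.
- tray: Bystander: black tray of camera modules, 190 x 150 x 32 mm, origin under its middle.
Not all that is in view belongs to the job. Leave any green or purple look-alike of the sleeve alone.

How it is judged:
By the outcome, as a careful person would: the job done as asked, in the order asked, and still so for the second after the job is handed in, while the arm keeps its last pose, push and grip.
It also fails if it takes over 45 s, if anything falls off the work surface, if the arm or the gripper's body presses on something with over 40 N, if the wrist force passes 120 N, or if a joint passes its speed limit or range.

## Working session

There is one attempt and no reset: what is moved stays moved. The work goes in short steps, Python scripts to look and compute and a shell command to move; the robot and the scene stay as the last step left them, time stands still between calls to the robot, and variables do not carry over. Pictures are saved under pics/ and viewed, and the job is handed in when it is done.

```bash
ls; mkdir -p pics; python3 - <<'E'
from cell import r
import cv2,numpy as np
for n in("side","top"):
    cv2.imwrite(f"pics/{n}0.png",r.read_camera(n)[:,:,::-1])
    m=r.camera_model(n);print(n,np.round(m["K"],1).tolist(),np.round(m["cam_to_world"],4).tolist())
s=r.state();print(s)
E
```

```text
pics
side [[463.9, 0.0, 322.4], [0.0, 463.9, 198.4], [0.0, 0.0, 1.0]] [[-0.9927, -0.0671, 0.0998, 0.4088], [-0.1189, 0.6725, -0.7305, 1.0208], [-0.0181, -0.7371, -0.6756, 1.0001], [0.0, 0.0, 0.0, 1.0]]
top [[399.8, 0.0, 318.1], [0.0, 399.8, 196.6], [0.0, 0.0, 1.0]] [[0.0058, -0.9725, 0.2328, 0.298], [-1.0, -0.007, -0.0043, 0.0262], [0.0058, -0.2327, -0.9725, 1.114], [0.0, 0.0, 0.0, 1.0]]
{'clock': 0.1, 'joints': array([ 9.09900678e-01,  1.58967463e-01,  1.59805600e+00, -1.41811275e-05,
        1.38617556e+00, -2.10109195e-01]), 'qvel': array([-0.00046822, -0.00145043,  0.00026462, -0.00031781, -0.00137646,
        0.00073197]), 'effort': array([-4.52618433e-04, -3.86507106e+01, -3.22958672e+01,  7.02915899e-02,
        3.39649874e-02, -7.16573390e-05]), 'ee_pos': array([0.25022507, 0.51714189, 0.23575296]), 'tcp_rot': array([-7.01960656e-01, -3.06148204e+00,  2.29649653e-03]), 'ft_force': array([-0.19744193,  0.15550094, -0.35889621]), 'torque': array([0.0208703 , 0.00205476, 0.00644706]), 'grip_width': 0.09205569461308209}
```

View pics/side0.png

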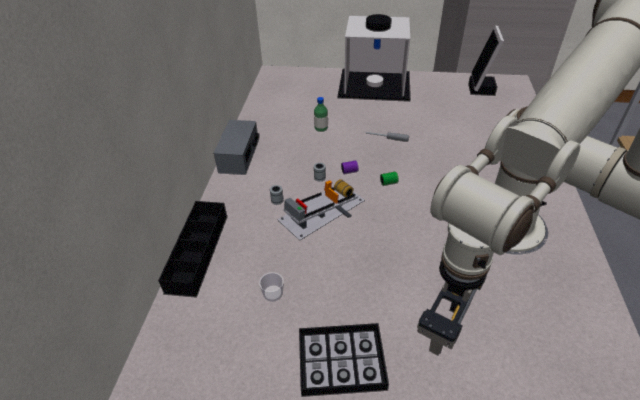

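View pics/top0.png

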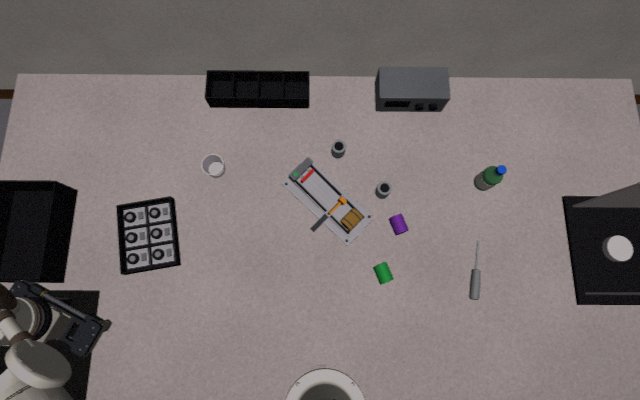

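Sleeve candidates in the top view: brass with bands at (351,219), on the ramp; purple at (398,224); green at (383,273); steel ones at (338,148) and (383,190). By the description it is the brass one on the ramp. I'll check it in a close crop.

```bash
python3 - <<'E'
import cv2
a=cv2.imread("pics/top0.png")[140:260,270:420];cv2.imwrite("pics/topc.png",cv2.resize(a,None,fx=5,fy=5,interpolation=cv2.INTER_CUBIC))
a=cv2.imread("pics/side0.png")[150:245,260:410];cv2.imwrite("pics/sidec.png",cv2.resize(a,None,fx=5,fy=5,interpolation=cv2.INTER_CUBIC))
E
```

```text
(no output)
```

View pics/topc.png

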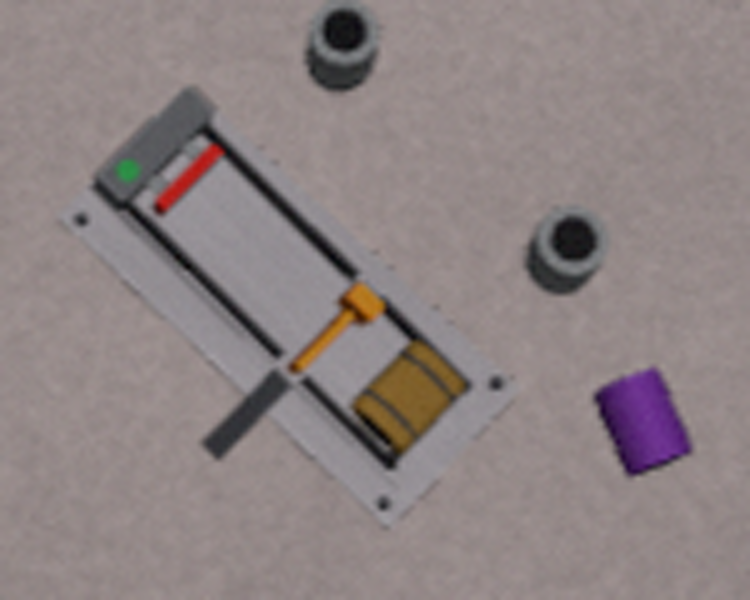

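View pics/sidec.png

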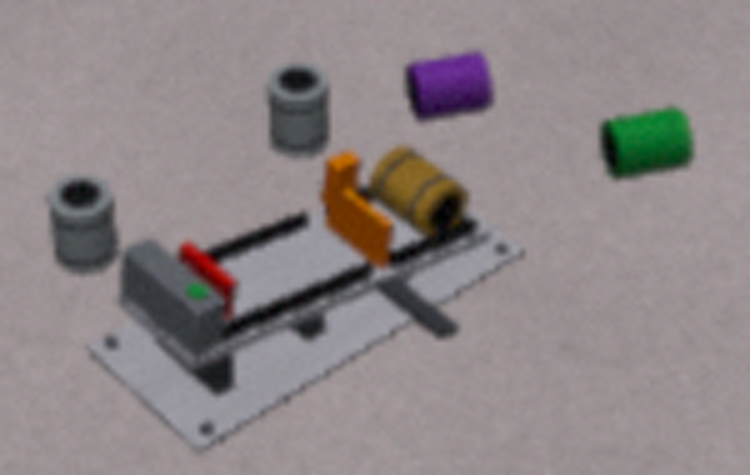

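The crop confirms the brass sleeve with two dark bands at top (352,219), downhill of the orange gate. The tab is at top (342,200) and the red stop plate at top (308,176). Next I'll fit the track pose.

```bash
cat > h.py <<'E'
from cell import r
import cv2,numpy as np
from scipy.spatial.transform import Rotation as R
from scipy.optimize import least_squares
C={n:r.camera_model(n) for n in("side","top")}
def proj(n,P):
    T=np.linalg.inv(np.array(C[n]["cam_to_world"]));p=T[:3,:3]@P+T[:3,3];q=np.array(C[n]["K"])@p;return q[:2]/q[2]
def TW(px,py,yaw):
    Rm=R.from_euler("z",yaw)*R.from_euler("y",-10,degrees=True)
    return Rm.as_matrix(),np.array([px,py,.014])
def grab(n,name,box=None,f=5):
    a=r.read_camera(n)[:,:,::-1]
    if box: a=a[box[1]:box[3],box[0]:box[2]]
    cv2.imwrite(f"pics/{name}.png",cv2.resize(a,None,fx=f,fy=f,interpolation=cv2.INTER_CUBIC))
E
cat > fit.py <<'E'
from h import *
t=lambda u,v:("top",(u/5+270,v/5+140)); s=lambda u,v:("side",(u/5+260,v/5+150))
# (cam,pix,x,y,z,gate?) mm
F=[(*t(411,397),35,0,20,0),(*t(222,150),200,-23,32,0),(*t(162,212),200,23,32,0),(*t(363,298),90,-21,57,1),(*t(293,370),90,27,37,1),
(*s(418,190),35,0,20,0),(*s(184,246),200,-23,32,0),(*s(235,290),200,23,32,0),(*s(343,158),90,-21,57,1),(*s(390,222),90,27,37,1)]
def res(p):
    Rm,o=TW(*p[:3]);out=[]
    for c,px,x,y,z,g in F:
        out+=list(proj(c,o+Rm@(np.array([x,y+g*p[3]*1000,z])/1000))-px)
    return out
b=min((least_squares(res,[.45,-.05,a,.004]) for a in(0.8,2.4,-.8)),key=lambda q:q.cost)
print(b.x,np.degrees(b.x[2]),b.cost);print(np.round(np.array(b.fun).reshape(-1,2),2).tolist())
np.save("track.npy",b.x)
E
python3 fit.py
```

```text
[ 0.47191539 -0.09239351  0.82949023  0.0075903 ] 47.526289544143204 3.8609821957522166
[[-0.92, -0.32], [-0.49, 0.44], [-0.18, 0.07], [0.07, 0.58], [0.59, -0.18], [-0.93, 0.43], [0.5, -0.92], [0.21, -1.69], [-0.35, 0.2], [-0.01, 0.63]]
```

```bash
cat > ov.py <<'E'
from h import *
import sys
def box(x0,x1,y0,y1,z0,z1):
    c=[(x,y,z) for x in(x0,x1) for y in(y0,y1) for z in(z0,z1)]
    return [(c[i],c[j]) for i in range(8) for j in range(i) if bin(i^j).count("1")==1]
def overlay(n,p,src,out,bx,f=5,sx=35):
    Rm,o=TW(*p[:3]);g=p[3]*1000
    a=cv2.imread(src)[bx[1]:bx[3],bx[0]:bx[2]];a=cv2.resize(a,None,fx=f,fy=f,interpolation=cv2.INTER_CUBIC)
    L=box(87,93,-27+g,27+g,3,37)+box(80,100,-27+g,-15+g,23,57)+box(218,240,-36,36,0,34)+box(200,204,-23,23,6,32)+box(0,240,-36,36,0,0)
    th=np.linspace(0,2*np.pi,25)
    for y in(-25,25):
        q=[(sx+20*np.cos(t),y,20+20*np.sin(t)) for t in th];L+=list(zip(q[:-1],q[1:]))
    P=lambda v:tuple(int(k) for k in ((proj(n,o+Rm@(np.array(v)/1000))+.5-np.array(bx[:2]))*f))
    for u,v in L: cv2.line(a,P(u),P(v),(255,255,0),1,cv2.LINE_AA)
    cv2.imwrite(out,a)
E
python3 - <<'E'
from ov import *
p=np.load("track.npy")
overlay("top",p,"pics/top0.png","pics/ot.png",(270,140,420,260));overlay("side",p,"pics/side0.png","pics/os.png",(260,150,410,245))
E
```

```text
(no output)
```

View pics/ot.png

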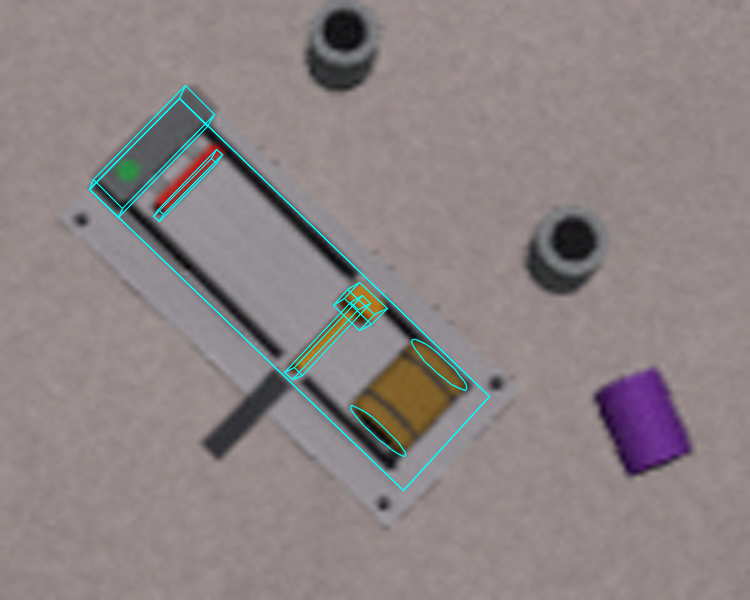

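View pics/os.png

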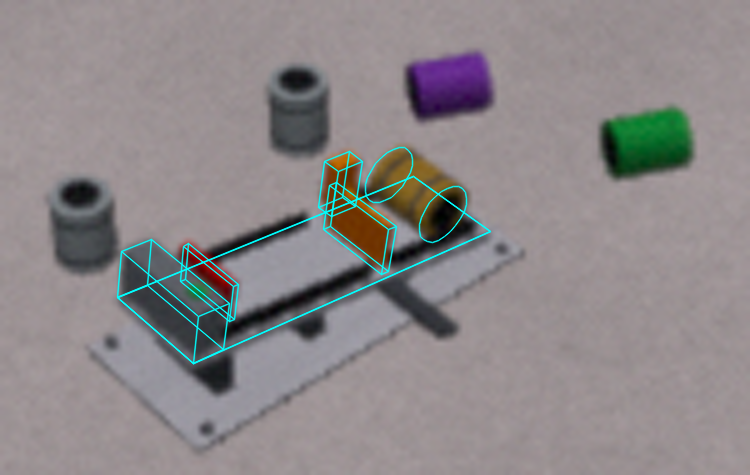

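```bash
cat > go.py <<'E'
from h import *
# track-frame mm helper: where TCP/tip is in track frame; what tool shift (cm) & turn brings tip centre to target
def status(verbose=True):
    s=r.state();p=np.load("track.npy");Rm,o=TW(*p[:3]);Rt=R.from_rotvec(s["tcp_rot"]).as_matrix()
    tip=s["ee_pos"]+Rt[:,2]*r.tip_reach
    tt=Rm.T@(tip-o)*1000
    yaw=np.arctan2(Rt[1,1],Rt[0,1])  # tool y heading
    err=[np.angle(np.exp(1j*(p[2]+k*np.pi/2-yaw))) for k in(1,-1)]
    print("t",round(s["clock"],2),"tip track mm",tt.round(1),"F track",(Rm.T@s["ft_force"]).round(2),"w",round(s["grip_width"]*1e3,1),"j",s["joints"].round(2),"yawheading err(world ccw) for tool y=+-track y",np.round(err,3),"tilt",Rt[:,2].round(3),"ee",s["ee_pos"].round(4))
    return s,Rm,o,Rt,tip
def shift(target):
    s,Rm,o,Rt,tip=status()
    w=o+Rm@(np.array(target)/1000);print("shift cm",(Rt.T@(w-tip)*100).round(2))
if __name__=="__main__":
    import sys
    if len(sys.argv)>1: shift([float(a) for a in sys.argv[1:4]])
    else: status()
E
python3 go.py 90 -65 33; python3 - <<'E'
from h import *
print(r.tip_reach)
E
```

```text
t 0.1 tip track mm [330.  575.1 144.6] F track [-0.08  0.25 -0.35] w 92.1 j [ 0.91  0.16  1.6  -0.    1.39 -0.21] yawheading err(world ccw) for tool y=+-track y [ 1.28  -1.861] tilt [-0.001 -0.001 -1.   ] ee [0.2502 0.5171 0.2358]
shift cm [-55.12 -39.1   15.21]
0.022
```

```bash
python3 -m pendant '[[255,[-3,-2.1,0],0.11],[255,[-6,-4.2,0],0.22],[255,[-9,-6.3,0],0.33],[255,[-12,-8.4,0],0.44],[255,[-15,-10.5,0],0.55],[255,[-18,-12.6,0],0.66],[255,[-21,-14.7,0],0.77],[255,[-24,-16.8,0],0.88],[255,[-27,-18.9,0],0.99],[255,[-30,-21,0],1.1],[255,[-33,-23.1,0],1.21],[255,[-36,-25.2,0],1.32]]' 20; python3 go.py 90 -70 80
```

```text
clock: 1.1
ee_pos: [0.4647, 0.1317, 0.2357]
tcp_rot: [2.438, 1.982, -0.003]
ft_force: [0.2, -0.1, 0.2]
grip_width: 0.0138
t 1.1 tip track mm [192.7 156.6 168.8] F track [ 0.08 -0.22  0.2 ] w 13.8 j [ 0.03 -0.08  1.85 -0.    1.38  0.23] yawheading err(world ccw) for tool y=+-track y [ 2.606 -0.536] tilt [-0.001 -0.001 -1.   ] ee [0.4647 0.1317 0.2357]
shift cm [-18.92  15.13  10.54]
```

```bash
python3 -m pendant '[[255,[-2.4,1.9,0],0.08],[255,[-4.8,3.8,0],0.16],[255,[-7.2,5.7,0],0.24],[255,[-9.6,7.6,0],0.32],[255,[-12,9.5,0],0.4],[255,[-14.4,11.4,0],0.48],[255,[-16.8,13.3,0],0.536],[255,[-18.9,15.1,1],0.536],[255,[-18.9,15.1,4],0.536],[255,[-18.9,15.1,7],0.536],[255,[-18.9,15.1,7.5],0.536]]'; python3 go.py 90 -50 33; python3 - <<'E'
from h import *
grab("top","t1",(270,110,430,240));grab("side","s1",(230,120,420,240),4)
E
```

```text
clock: 2.02
ee_pos: [0.5703, -0.0835, 0.1547]
tcp_rot: [-2.87, -1.261, 0.015]
ft_force: [-0.8, 0.6, -0.2]
grip_width: 0.0004
t 2.02 tip track mm [ 92.3 -66.4 104.2] F track [-0.17  0.99 -0.13] w 0.4 j [-0.35  0.25  1.66 -0.    1.24  0.39] yawheading err(world ccw) for tool y=+-track y [-3.14e+00  1.00e-03] tilt [-0.011  0.002 -1.   ] ee [ 0.5703 -0.0835  0.1547]
shift cm [ 1.05 -1.57  7.07]
```

View pics/t1.png

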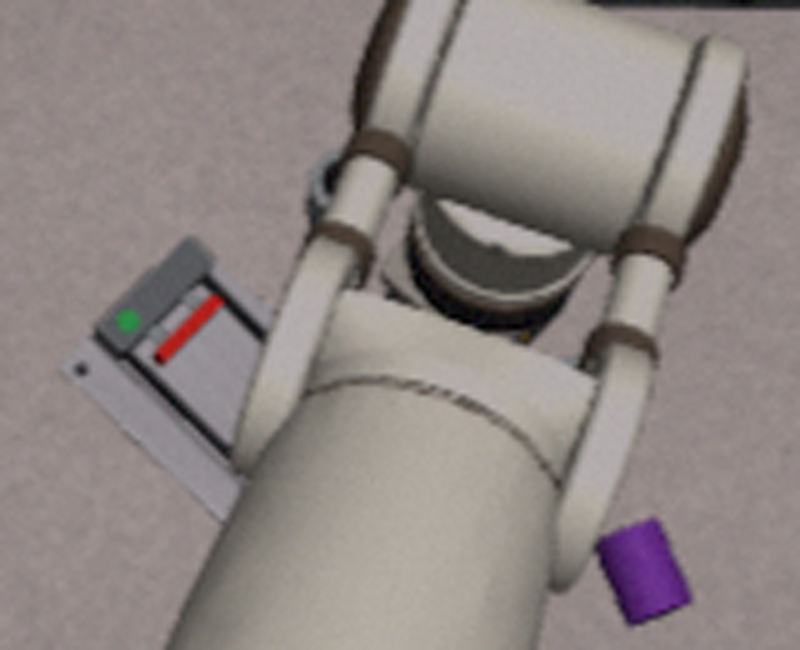

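View pics/s1.png

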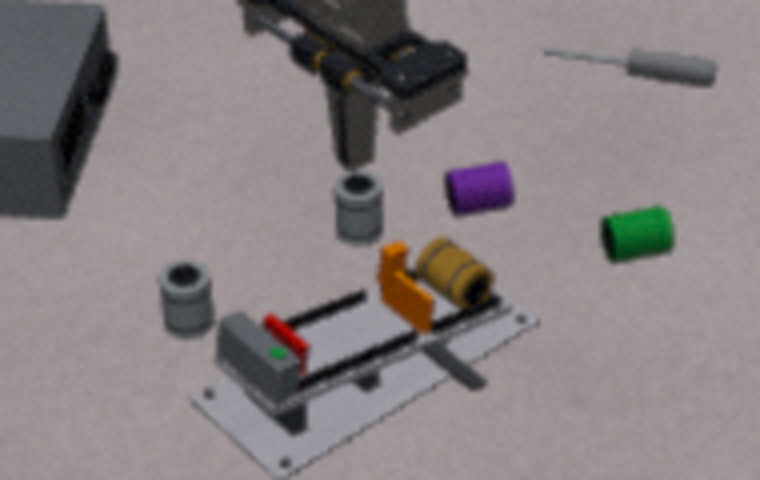

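The side view shows the fingers closed above and beside the tab, tip at about (318,161), with the gate and sleeve untouched. The arm blocks the top view. I'll check the clearance to spare_b and compare the tip projection.

```bash
python3 - <<'E'
from go import *
s,Rm,o,Rt,tip=status()
print("proj tip",proj("side",tip))
for n,px in(("top",(384.3,187.8)),("side",(319.7,164.5))):
    M=np.array(C[n]["cam_to_world"]);d=M[:3,:3]@np.linalg.inv(C[n]["K"])@np.array([*px,1]);P=M[:3,3]+d*(.05-M[2,3])/d[2]
    print(n,"spare_b top",P.round(4),"track",(Rm.T@(P-o)*1000).round(1))
E
```

```text
t 2.12 tip track mm [ 94.4 -68.  108.2] F track [-0.42 -0.19  0.71] w 0.6 j [-0.35  0.24  1.66 -0.    1.25  0.39] yawheading err(world ccw) for tool y=+-track y [-3.141  0.   ] tilt [-0.006  0.    -1.   ] ee [ 0.5723 -0.0836  0.1589]
proj tip [317.35057494 159.60488844]
top spare_b top [ 0.579  -0.1608  0.05  ] track [  27.8 -125.2   31.7]
side spare_b top [ 0.5776 -0.1695  0.05  ] track [  20.5 -130.    32.9]
```

```bash
python3 go.py 90 -58 34;
```

```text
t 2.12 tip track mm [ 94.4 -68.  108.2] F track [-0.42 -0.19  0.71] w 0.6 j [-0.35  0.24  1.66 -0.    1.25  0.39] yawheading err(world ccw) for tool y=+-track y [-3.141  0.   ] tilt [-0.006  0.    -1.   ] ee [ 0.5723 -0.0836  0.1589]
shift cm [ 0.88 -0.96  7.38]
```

```bash
python3 -m pendant '[[255,[0.9,-0.2,2],0],[255,[0.9,-0.5,4],0],[255,[0.9,-0.9,6],0],[255,[0.9,-1,7],0],[255,[0.9,-1,7.4],0],[255,[0.9,-1,7.4],0]]'; python3 go.py 90 35 34; python3 - <<'E'
from h import *
grab("side","s2",(260,120,410,240))
E
```

```text
clock: 2.62
ee_pos: [0.571, -0.0702, 0.0856]
tcp_rot: [-2.873, -1.265, 0.008]
ft_force: [-0.4, -0.4, 0.5]
grip_width: 0.0006
t 2.62 tip track mm [ 90.5 -58.   34.4] F track [-0.49  0.02  0.58] w 0.6 j [-0.33  0.33  1.72 -0.    1.11  0.41] yawheading err(world ccw) for tool y=+-track y [ 3.142 -0.   ] tilt [-0.005  0.    -1.   ] ee [ 0.571  -0.0702  0.0856]
shift cm [-0.04 -9.3   0.09]
```

View pics/s2.png

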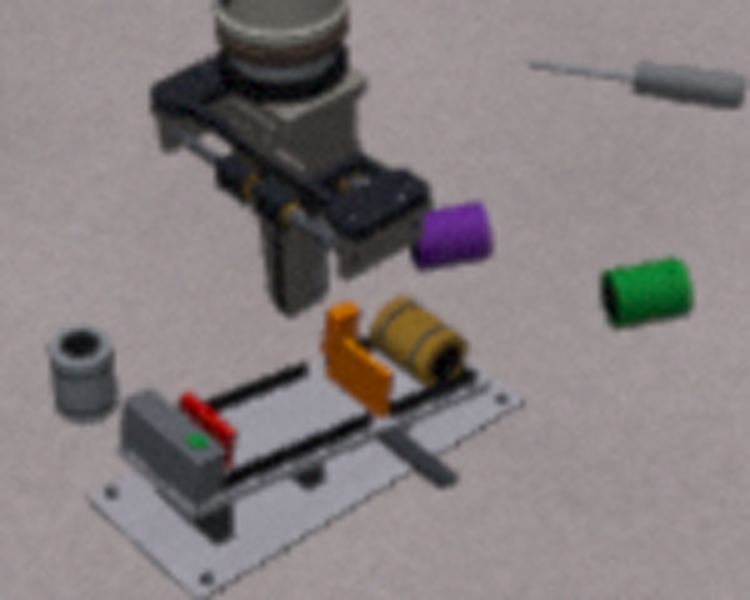

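```bash
python3 -m pendant '[[255,[0,-0.5,0],0],[255,[0,-1,0],0],[255,[0,-1.5,0],0],[255,[0,-2,0],0],[255,[0,-2.5,0],0],[255,[0,-3,0],0],[255,[0,-3.5,0],0],[255,[0,-4,0],0],[255,[0,-4.5,0],0],[255,[0,-5,0],0],[255,[0,-5.5,0],0],[255,[0,-6,0],0]]'; python3 go.py 90 17 34; python3 - <<'E'
from h import *
grab("side","s3",(260,120,410,240))
E
```

```text
clock: 3.67
ee_pos: [0.527, -0.0296, 0.0866]
tcp_rot: [-2.874, -1.265, 0.006]
ft_force: [1.3, -0.7, 0.7]
grip_width: 0.0009
t 3.67 tip track mm [91.   1.8 35.3] F track [ 0.47 -1.49  0.64] w 0.9 j [-0.28  0.21  1.85 -0.    1.08  0.46] yawheading err(world ccw) for tool y=+-track y [-3.142  0.   ] tilt [-0.004 -0.    -1.   ] ee [ 0.527  -0.0296  0.0866]
shift cm [-0.07 -1.52  0.15]
```

View pics/s3.png

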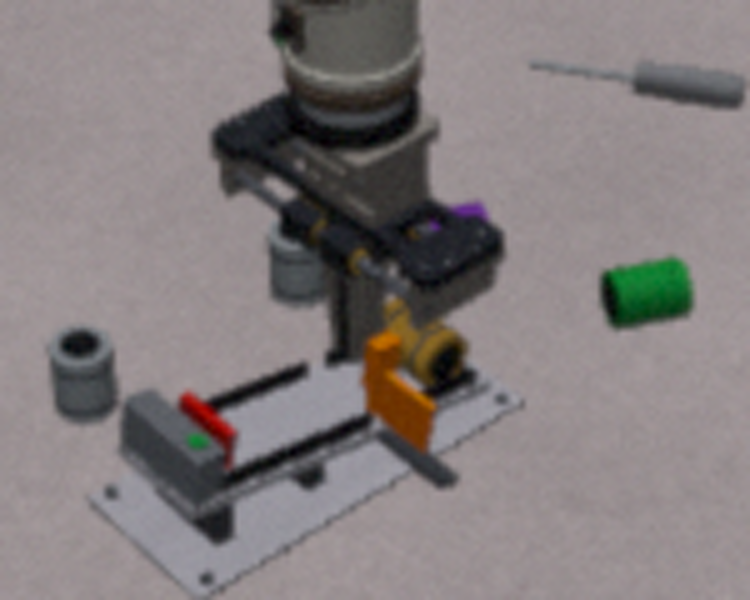

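The gate is moving: its tab went from (342,308) to (382,342) and the force is 1.5 N. I'll continue until it is firm at the end.

```bash
python3 -m pendant '[[255,[0,-0.3,0],0],[255,[0,-0.6,0],0],[255,[0,-0.9,0],0],[255,[0,-1.2,0],0],[255,[0,-1.3,0],0]]'; python3 go.py; python3 -m pendant '[[255,[0,-0.15,0],0],[255,[0,-0.3,0],0],[255,[0,-0.3,0],0]]'; python3 go.py
```

```text
clock: 4.13
ee_pos: [0.5162, -0.0199, 0.0863]
tcp_rot: [-2.873, -1.266, 0.008]
ft_force: [1.6, 0.0, -0.2]
grip_width: 0.0004
t 4.13 tip track mm [90.8 16.4 35. ] F track [ 1.04 -1.13 -0.41] w 0.4 j [-0.27  0.19  1.88 -0.    1.08  0.47] yawheading err(world ccw) for tool y=+-track y [ 3.141 -0.   ] tilt [-0.005  0.    -1.   ] ee [ 0.5162 -0.0199  0.0863]
clock: 4.38
ee_pos: [0.5138, -0.0177, 0.0863]
tcp_rot: [-2.872, -1.266, 0.008]
ft_force: [1.6, 1.2, 0.1]
grip_width: 0.0005
t 4.38 tip track mm [90.8 19.7 35. ] F track [ 1.93 -0.33 -0.26] w 0.5 j [-0.27  0.18  1.89 -0.    1.08  0.47] yawheading err(world ccw) for tool y=+-track y [ 3.141e+00 -1.000e-03] tilt [-0.006  0.001 -1.   ] ee [ 0.5138 -0.0177  0.0863]
```

```bash
python3 -m pendant '[[255,[0,-0.15,0],0],[255,[0,-0.3,0],0],[255,[0,-0.3,0],0]]'; python3 go.py; python3 - <<'E'
from h import *
grab("side","s4",(260,120,410,240))
E
```

```text
clock: 4.63
ee_pos: [0.5133, -0.0172, 0.0866]
tcp_rot: [2.873, 1.266, -0.003]
ft_force: [6.9, -4.9, -6.1]
grip_width: 0.0009
t 4.63 tip track mm [90.9 20.2 35.4] F track [-0.04 -8.34 -6.23] w 0.9 j [-0.27  0.18  1.9  -0.    1.07  0.47] yawheading err(world ccw) for tool y=+-track y [ 3.141e+00 -1.000e-03] tilt [-0.001 -0.003 -1.   ] ee [ 0.5133 -0.0172  0.0866]
```

View pics/s4.png

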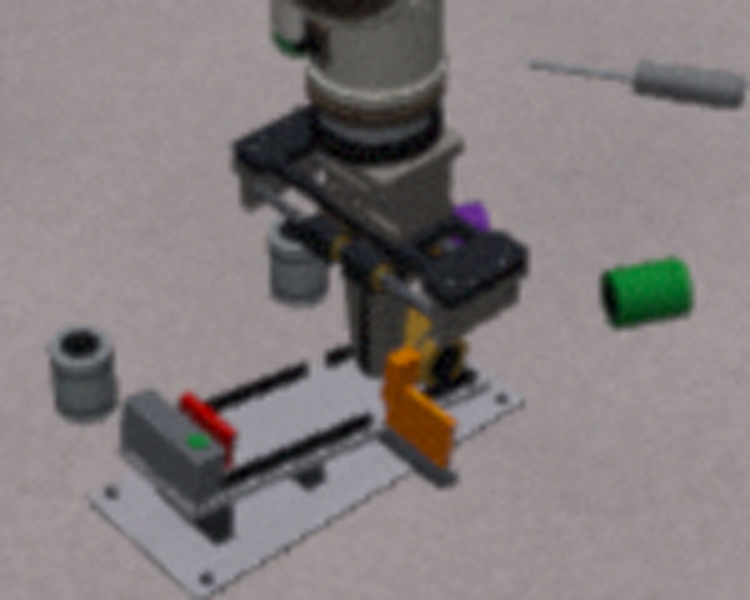

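The gate is hard against its end: 8 N with no further travel, and the tab in the picture is at (404,365) with the plate at the guide's end. Next I back off, lift over the sleeve and go downhill of it.

```bash
python3 -m pendant '[[255,[0,1,0],0],[255,[0,2,0],0],[255,[0,2,-2],0],[255,[0,2,-4],0],[255,[0,2,-5.5],0],[255,[-3,2,-6],0],[255,[-6,2,-6],0],[255,[-9,2,-6],0],[255,[-11.5,2,-6],0],[255,[-11.5,2,-6],0],[255,[-11.5,2,-6],0]]'; python3 go.py -8 0 14; python3 - <<'E'
from h import *
grab("side","s5",(260,120,410,240))
E
```

```text
clock: 5.6
ee_pos: [0.4502, -0.1163, 0.147]
tcp_rot: [2.875, 1.263, -0.004]
ft_force: [0.6, 0.1, -0.8]
grip_width: 0.0009
t 5.6 tip track mm [-1.260e+01 -1.000e-01  1.149e+02] F track [ 0.33 -0.32 -0.89] w 0.9 j [-0.51 -0.04  1.99 -0.    1.19  0.23] yawheading err(world ccw) for tool y=+-track y [-3.14e+00  2.00e-03] tilt [-0.002 -0.002 -1.   ] ee [ 0.4502 -0.1163  0.147 ]
shift cm [ 2.23 -0.02  9.85]
```

View pics/s5.png

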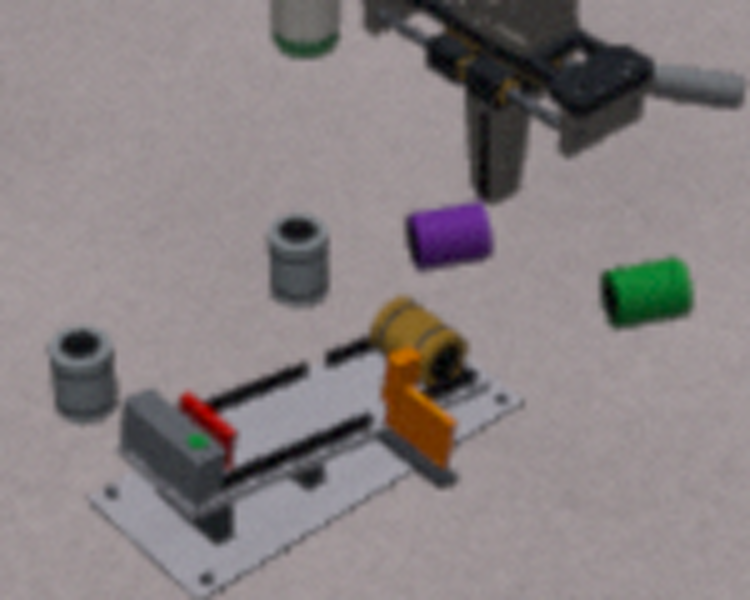

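The sleeve is still at (420,335) behind its lip, the gate has stayed open at (404,365), and the finger is clear of the green and purple pieces. Next I descend behind the sleeve.

```bash
python3 -m pendant '[[255,[0.8,0,2],0],[255,[1.4,0,4],0],[255,[1.4,0,6],0],[255,[1.4,0,8],0],[255,[1.4,0,9.5],0],[255,[1.4,0,9.7],0],[255,[1.4,0,9.7],0]]'; python3 go.py 4 0 14; python3 - <<'E'
from h import *
grab("side","s6",(260,120,410,240));grab("top","t6",(270,140,420,260))
E
```

```text
clock: 6.23
ee_pos: [0.4598, -0.1046, 0.0491]
tcp_rot: [-2.874, -1.266, 0.006]
ft_force: [-0.8, -0.3, 0.8]
grip_width: 0.0003
t 6.23 tip track mm [-14.7   0.8  15.9] F track [-0.57  0.36  0.96] w 0.3 j [-0.48  0.14  2.03 -0.    0.98  0.26] yawheading err(world ccw) for tool y=+-track y [ 3.141 -0.   ] tilt [-0.004 -0.001 -1.   ] ee [ 0.4598 -0.1046  0.0491]
shift cm [ 1.87  0.08 -0.15]
```

View pics/s6.png

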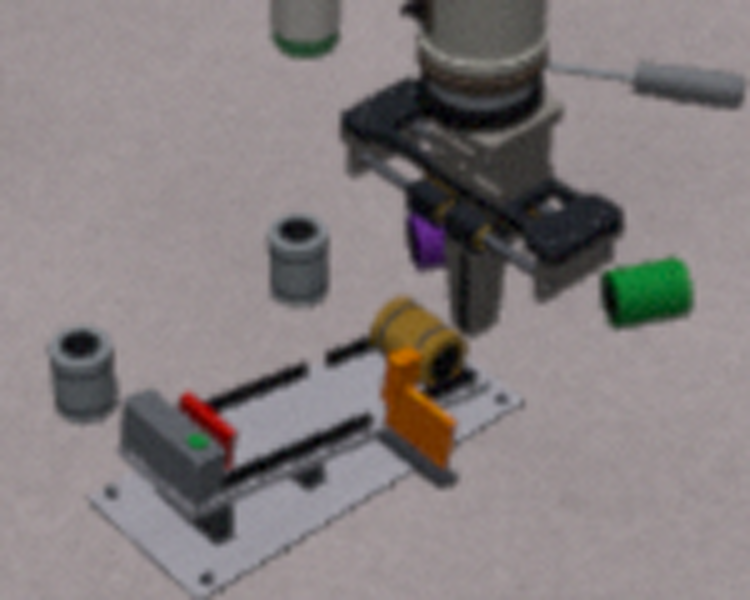

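View pics/t6.png

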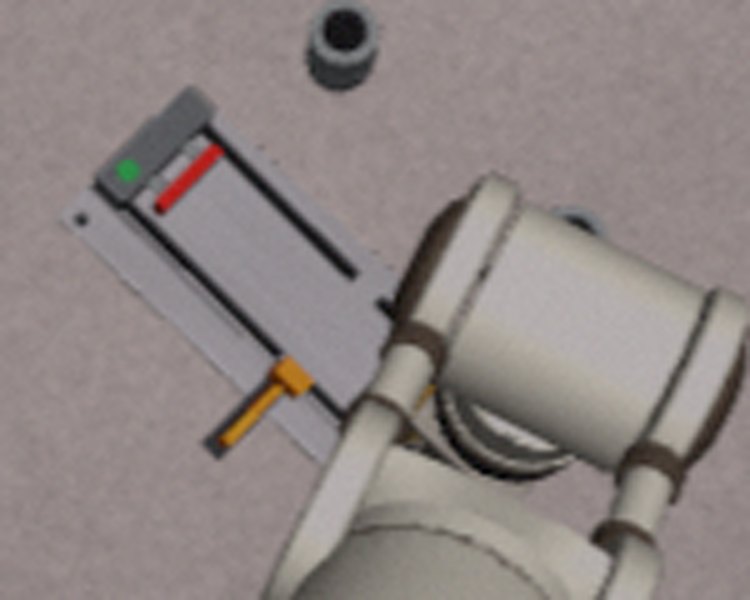

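```bash
python3 - <<'E'
from ov import *
p=np.load("track.npy")
for g in (.0,.062):
    Rm,o=TW(*p[:3])
    print(g,[(((proj(n,o+Rm@(np.array(v)/1000))-q)*f).round(0).tolist()) for n,q,f in(("top",(270,140),5),("side",(260,120),5)) for v in((90,-21+g*1000,57),(90,27+g*1000,37))])
a=r.read_camera("top");import cv2
cv2.imwrite("pics/top6.png",a[:,:,::-1]);p[3]=.062
overlay("top",p,"pics/top6.png","pics/ot6.png",(270,140,420,260))
cv2.imwrite("pics/g6.png",cv2.resize(cv2.imread("pics/ot6.png")[300:500,150:400],None,fx=3,fy=3))
E
```

```text
0.0 [[373.0, 291.0], [306.0, 359.0], [333.0, 303.0], [381.0, 369.0]]
0.062 [[294.0, 375.0], [227.0, 443.0], [402.0, 353.0], [452.0, 421.0]]
```

View pics/g6.png

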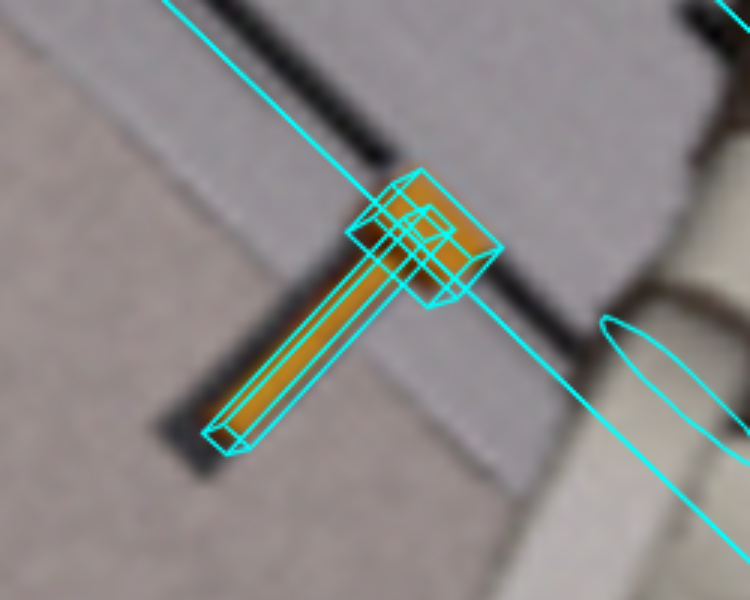

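The overlay matches a gate opening of 62 mm, which is fully open. Now the slow approach and push.

```bash
python3 -m pendant '[[255,[0.25,0.07,-0.02],0],[255,[0.5,0.07,-0.06],0],[255,[0.75,0.07,-0.1],0],[255,[1.0,0.07,-0.14],0],[255,[1.25,0.07,-0.19],0],[255,[1.45,0.07,-0.23],0],[255,[1.65,0.07,-0.27],0],[255,[1.85,0.07,-0.31],0],[255,[2.05,0.07,-0.35],0],[255,[2.25,0.07,-0.38],0],[255,[2.45,0.07,-0.42],0],[255,[2.65,0.07,-0.45],0]]'; python3 go.py 60 0 15; python3 - <<'E'
from h import *
grab("side","s7",(260,120,410,240))
E
```

```text
clock: 7.38
ee_pos: [0.4798, -0.0866, 0.0557]
tcp_rot: [2.873, 1.265, -0.001]
ft_force: [0.0, -0.8, 0.6]
grip_width: 0.0006
t 7.38 tip track mm [12.8 -2.  17.7] F track [-0.46 -0.56  0.69] w 0.6 j [-0.43  0.16  1.98 -0.    0.99  0.32] yawheading err(world ccw) for tool y=+-track y [-3.141  0.   ] tilt [ 0.001 -0.003 -1.   ] ee [ 0.4798 -0.0866  0.0557]
shift cm [ 4.69 -0.19 -0.56]
```

View pics/s7.png

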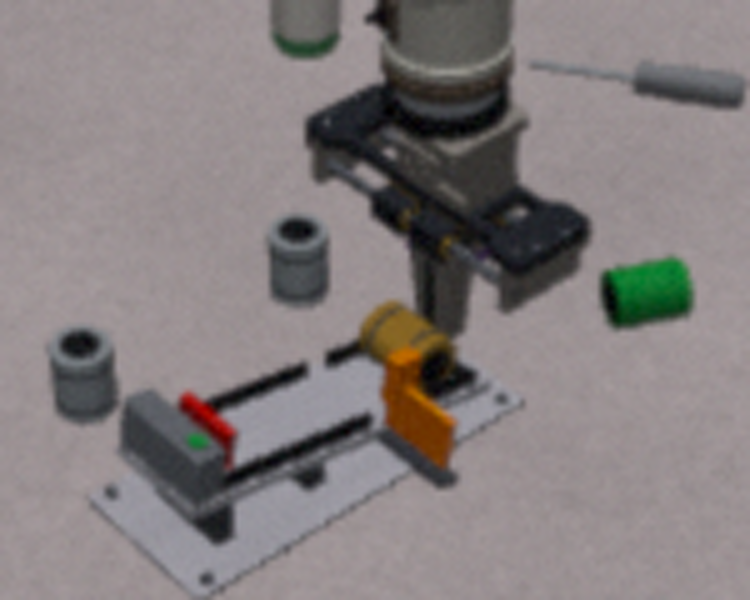

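Contact is made: the sleeve has rolled about 8 mm uphill and is at (405,335), straight across the lane. I continue slowly.

```bash
python3 -m pendant '[[255,[0.2,-0.03,-0.03],0],[255,[0.45,-0.06,-0.05],0],[255,[0.75,-0.1,-0.07],0],[255,[1.05,-0.15,-0.1],0],[255,[1.4,-0.15,-0.13],0],[255,[1.75,-0.15,-0.17],0],[255,[2.1,-0.15,-0.22],0],[255,[2.45,-0.15,-0.28],0],[255,[2.8,-0.15,-0.34],0],[255,[3.15,-0.15,-0.4],0],[255,[3.5,-0.15,-0.46],0],[255,[3.8,-0.15,-0.51],0]]'; python3 go.py 100 0 15; python3 - <<'E'
from h import *
grab("side","s8",(260,120,410,240))
E
```

```text
clock: 8.43
ee_pos: [0.5049, -0.0571, 0.0608]
tcp_rot: [2.873, 1.265, -0.0]
ft_force: [-0.3, -0.8, 0.7]
grip_width: 0.0002
t 8.43 tip track mm [51.9 -0.5 16.1] F track [-0.66 -0.25  0.81] w 0.2 j [-0.35  0.2   1.92 -0.    1.01  0.39] yawheading err(world ccw) for tool y=+-track y [-3.142  0.   ] tilt [ 0.001 -0.003 -1.   ] ee [ 0.5049 -0.0571  0.0608]
shift cm [ 4.76 -0.05 -0.74]
```

View pics/s8.png

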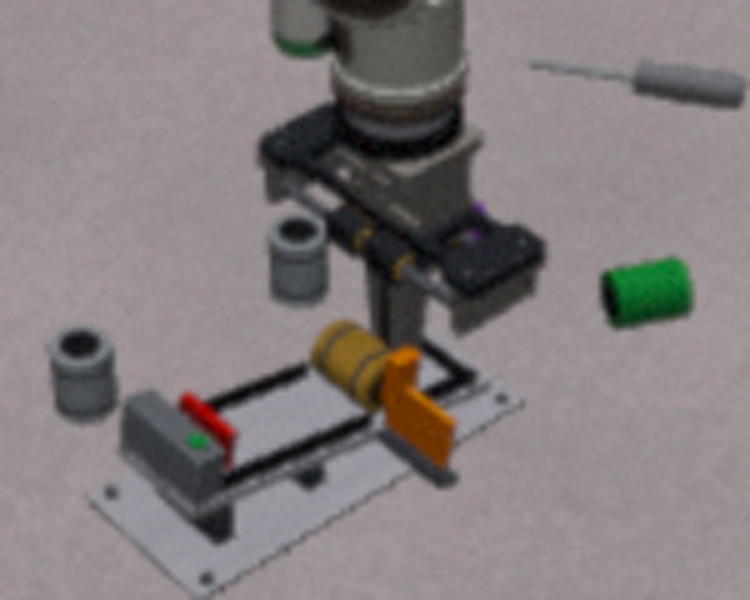

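The sleeve is at (350,362), square across the lane and passing the gate, with the finger behind it.

```bash
python3 -m pendant '[[255,[0.25,0,-0.04],0],[255,[0.55,0,-0.1],0],[255,[0.9,0,-0.16],0],[255,[1.3,0,-0.23],0],[255,[1.7,0,-0.3],0],[255,[2.1,0,-0.37],0],[255,[2.5,0,-0.44],0],[255,[2.9,0,-0.51],0],[255,[3.3,0,-0.58],0],[255,[3.7,0,-0.65],0],[255,[4.05,0,-0.71],0],[255,[4.35,0,-0.77],0]]'; python3 go.py 140 0 15; python3 - <<'E'
from h import *
grab("side","s9",(260,120,410,240))
E
```

```text
clock: 9.48
ee_pos: [0.5349, -0.0244, 0.0687]
tcp_rot: [2.872, 1.265, 0.001]
ft_force: [-1.0, -1.1, 0.4]
grip_width: 0.0004
t 9.48 tip track mm [96.9 -0.5 16.1] F track [-1.37  0.01  0.62] w 0.4 j [-0.27  0.25  1.84 -0.    1.04  0.47] yawheading err(world ccw) for tool y=+-track y [ 3.141 -0.   ] tilt [ 0.002 -0.003 -1.   ] ee [ 0.5349 -0.0244  0.0687]
shift cm [ 4.26 -0.05 -0.64]
```

View pics/s9.png

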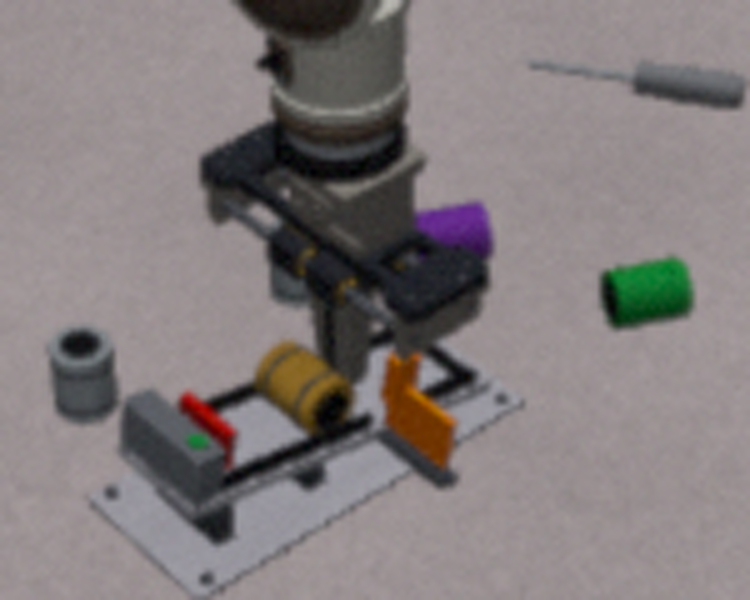

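The sleeve is past the gate at (305,385), still square and well short of the red stop at (208,430).

```bash
python3 -m pendant '[[255,[0.25,0,-0.04],0],[255,[0.55,0,-0.1],0],[255,[0.9,0,-0.16],0],[255,[1.3,0,-0.23],0],[255,[1.7,0,-0.3],0],[255,[2.1,0,-0.37],0],[255,[2.5,0,-0.44],0],[255,[2.9,0,-0.51],0],[255,[3.3,0,-0.58],0],[255,[3.6,0,-0.64],0],[255,[3.9,0,-0.69],0],[255,[4.2,0,-0.74],0]]'; python3 go.py 158 0 15; python3 - <<'E'
from h import *
grab("side","s10",(260,120,410,240))
E
```

```text
clock: 10.53
ee_pos: [0.5638, 0.0071, 0.0763]
tcp_rot: [2.872, 1.265, 0.002]
ft_force: [0.2, -0.8, -0.1]
grip_width: 0.0004
t 10.53 tip track mm [140.4  -0.6  16.2] F track [-0.42 -0.69 -0.02] w 0.4 j [-0.2   0.31  1.76 -0.    1.07  0.54] yawheading err(world ccw) for tool y=+-track y [ 3.141 -0.   ] tilt [ 0.002 -0.002 -1.   ] ee [0.5638 0.0071 0.0763]
shift cm [ 1.76 -0.06 -0.19]
```

View pics/s10.png

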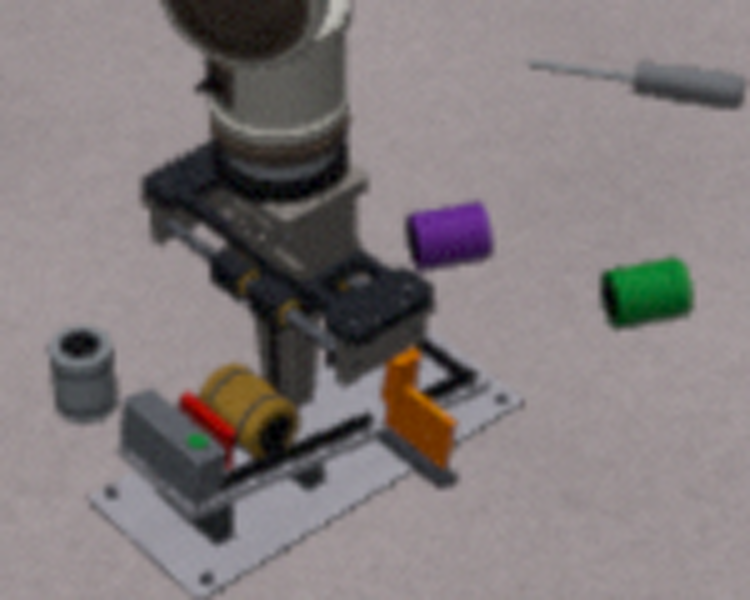

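The sleeve is at (250,412), just short of the red plate. I go slower from here and watch the force.

```bash
python3 -m pendant '[[255,[0.15,0,-0.03],0],[255,[0.3,0,-0.05],0],[255,[0.45,0,-0.08],0],[255,[0.6,0,-0.11],0],[255,[0.75,0,-0.13],0],[255,[0.9,0,-0.16],0],[255,[1.05,0,-0.19],0],[255,[1.2,0,-0.21],0],[255,[1.2,0,-0.21],0]]'; python3 go.py; python3 -m pendant '[[255,[0.15,0,-0.03],0],[255,[0.3,0,-0.05],0],[255,[0.3,0,-0.05],0]]';python3 go.py
```

```text
clock: 11.33
ee_pos: [0.5721, 0.0161, 0.0785]
tcp_rot: [2.872, 1.265, 0.002]
ft_force: [-3.0, -3.4, 0.8]
grip_width: 0.0003
t 11.33 tip track mm [152.8  -0.7  16.2] F track [-4.29 -0.08  1.54] w 0.3 j [-0.18  0.32  1.73 -0.    1.08  0.56] yawheading err(world ccw) for tool y=+-track y [ 3.141e+00 -1.000e-03] tilt [ 0.002 -0.003 -1.   ] ee [0.5721 0.0161 0.0785]
clock: 11.58
ee_pos: [0.5739, 0.0179, 0.079]
tcp_rot: [2.871, 1.265, -0.0]
ft_force: [-3.3, -4.2, 0.9]
grip_width: 0.0004
t 11.58 tip track mm [155.3  -0.8  16.2] F track [-5.12 -0.42  1.78] w 0.4 j [-0.18  0.33  1.73 -0.    1.08  0.56] yawheading err(world ccw) for tool y=+-track y [ 3.141e+00 -1.000e-03] tilt [ 0.001 -0.004 -1.   ] ee [0.5739 0.0179 0.079 ]
```

```bash
python3 -m pendant '[[255,[0.1,0,-0.02],0],[255,[0.2,0,-0.03],0],[255,[0.2,0,-0.03],0],[255,[0.2,0,-0.03],0]]'; python3 go.py;python3 - <<'E'
from h import *
grab("side","s11",(260,120,410,240))
E
```

```text
clock: 11.92
ee_pos: [0.5746, 0.0188, 0.0791]
tcp_rot: [2.871, 1.265, -0.003]
ft_force: [-4.1, -5.2, 1.9]
grip_width: 0.0005
t 11.92 tip track mm [156.5  -0.8  16.2] F track [-6.16 -0.43  3.05] w 0.5 j [-0.17  0.33  1.72 -0.01  1.09  0.57] yawheading err(world ccw) for tool y=+-track y [ 3.141e+00 -1.000e-03] tilt [-0.    -0.005 -1.   ] ee [0.5746 0.0188 0.0791]
```

View pics/s11.png

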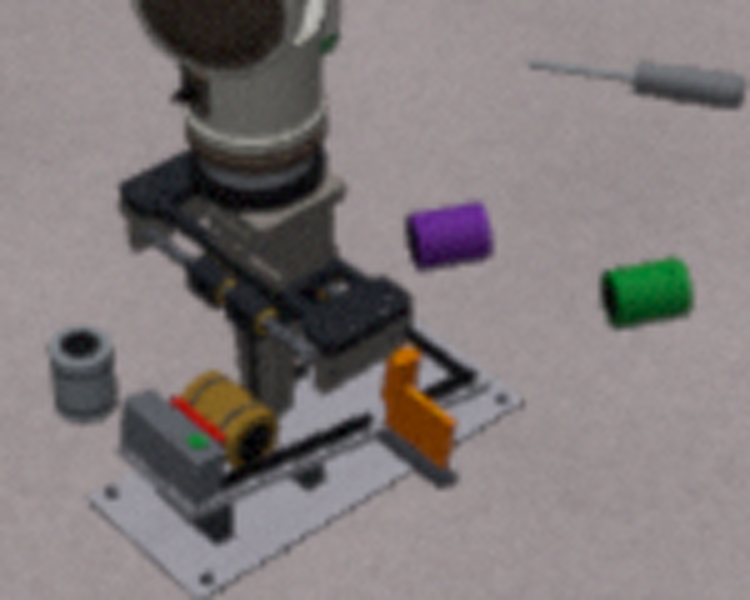

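The sleeve is pressed on the red plate and the plate has gone most of the way into the housing. I press on to find the hard end.

```bash
python3 -m pendant '[[255,[0.1,0,-0.02],0],[255,[0.2,0,-0.03],0],[255,[0.2,0,-0.03],0],[255,[0.2,0,-0.03],0]]'; python3 go.py; python3 -m pendant '[[255,[0.1,0,-0.02],0],[255,[0.2,0,-0.03],0],[255,[0.2,0,-0.03],0],[255,[0.2,0,-0.03],0]]'; python3 go.py
```

```text
clock: 12.3
ee_pos: [0.5749, 0.0191, 0.0792]
tcp_rot: [2.87, 1.266, -0.009]
ft_force: [-5.6, -7.8, 1.9]
grip_width: 0.0002
t 12.3 tip track mm [156.8  -0.7  16.2] F track [-9.08 -1.18  3.51] w 0.2 j [-0.17  0.33  1.72 -0.01  1.09  0.57] yawheading err(world ccw) for tool y=+-track y [ 3.14e+00 -1.00e-03] tilt [-0.003 -0.007 -1.   ] ee [0.5749 0.0191 0.0792]
clock: 12.63
ee_pos: [0.575, 0.0191, 0.0792]
tcp_rot: [2.869, 1.266, -0.016]
ft_force: [-6.0, -7.6, 3.0]
grip_width: 0.0002
t 12.63 tip track mm [156.8  -0.8  16.2] F track [-9.05 -0.71  4.66] w 0.2 j [-0.17  0.34  1.72 -0.01  1.09  0.57] yawheading err(world ccw) for tool y=+-track y [ 3.14e+00 -2.00e-03] tilt [-0.007 -0.009 -1.   ] ee [0.575  0.0191 0.0792]
```

```bash
python3 - <<'E'
from ov import *
from go import status
a=r.read_camera("side");cv2.imwrite("pics/side12.png",a[:,:,::-1])
b=r.read_camera("top");cv2.imwrite("pics/top12.png",b[:,:,::-1])
status()
A=cv2.imread("pics/side12.png")[185:230,275:345];B=cv2.imread("pics/side0.png")[185:230,275:345]
c=np.vstack([cv2.resize(x,None,fx=6,fy=6,interpolation=cv2.INTER_CUBIC) for x in(B,A)]);cv2.imwrite("pics/cmp.png",c)
cv2.imwrite("pics/t12.png",cv2.resize(cv2.imread("pics/top12.png")[140:260,270:420],None,fx=5,fy=5,interpolation=cv2.INTER_CUBIC))
p=np.load("track.npy");Rm,o=TW(*p[:3])
for x in(200,208): print(x,[((proj("side",o+Rm@np.array([x,y,32])/1000)-[275,185])*6).round(0) .tolist() for y in(-23,23)])
E
```

```text
t 12.73 tip track mm [156.8  -0.7  16.2] F track [-9.36 -0.68  4.25] w 0.3 j [-0.17  0.34  1.72 -0.01  1.09  0.57] yawheading err(world ccw) for tool y=+-track y [ 3.14e+00 -1.00e-03] tilt [-0.007 -0.009 -1.   ] ee [0.575  0.0191 0.0792]
200 [[134.0, 80.0], [193.0, 128.0]]
208 [[121.0, 85.0], [180.0, 133.0]]
```

View pics/cmp.png

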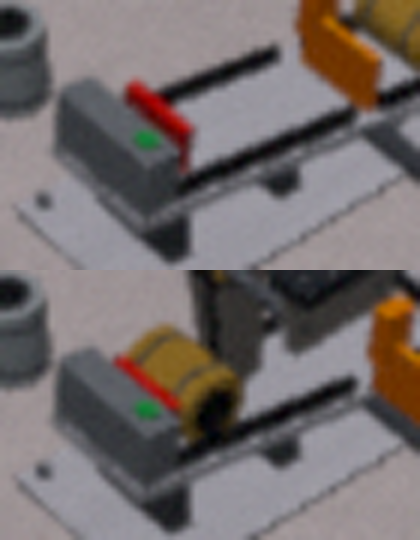

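View pics/t12.png

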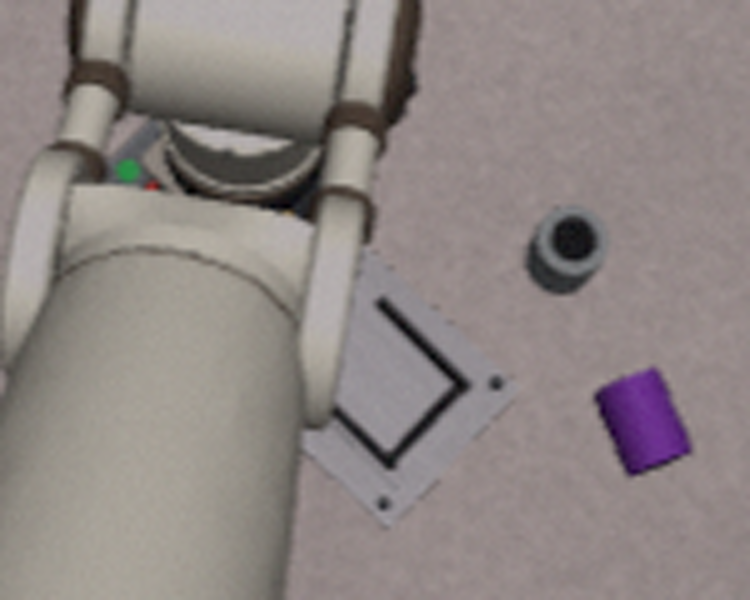

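```bash
python3 - <<'E'
from go import *
status(); print(r.close_job())
E
```

```text
t 12.73 tip track mm [156.8  -0.7  16.2] F track [-9.36 -0.68  4.25] w 0.3 j [-0.17  0.34  1.72 -0.01  1.09  0.57] yawheading err(world ccw) for tool y=+-track y [ 3.14e+00 -1.00e-03] tilt [-0.007 -0.009 -1.   ] ee [0.575  0.0191 0.0792]
the job is handed in; nothing more can be done
None
```

I pushed the orange gate fully open, then rolled the brass sleeve slowly up the ramp (commanded at up to about 5 cm/s) until the red stop was pressed in. I handed the job in at 12.7 s with the closed fingers still holding it there.

- **Gate:** it came up hard at 8 N, and the top-view overlay matched a 62 mm opening.
- **Stop:** the fingertip stayed at 156.8 mm up the track while the push rose to about 9.4 N; 4.4 N is enough to press the stop fully in. In the side view the red plate had moved about 12 enlarged pixels, where a full 8 mm predicts about 13.
- **Bystanders:** the two steel sleeves, bottle, screwdriver and the green and purple pieces looked unmoved in the pictures that showed them. The cup and tray were not looked at again after the start.
- **Less certain:** at the end the arm blocked the top view of the sleeve, so its last checks rest on the side view and the force. The track pose is good to about 2 mm, and the tool leaned slightly (about 0.01 rad) under the final push.

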